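# Put the garlic away in its keeper and close the lid

## Task

Put the garlic bulb that lies near the sink (not the one in the far left corner) into the open terracotta pot, then put the terracotta lid on the pot so that it sits level and fully home, knob up. Leave the lemon beside the garlic where it is.

Things in the scene. Friction and masses are not known exactly. Their poses are not given: they have to be found in the camera images.
- pot_mouth (a point): Centre of the mouth of the open round terracotta pot (garlic keeper with small dark vent spots round its side, loose, 1.5 kg), at the height of its rim. Pot: 95 mm tall, 152 mm outside diameter, wall 6 mm, so the mouth is 140 mm wide; inner floor 87 mm below this point. z points up out of the pot.
- lid_knob (a point): Middle of the knob (upright, 30 mm diameter, grip here) of the loose terracotta lid, about 0.25 kg; z up. Flange 150 mm diameter, 8 mm thick, its top 24 mm and its bottom 32 mm below this point; under it a tapered plug 12 mm deep, 124 to 116 mm diameter, enters the pot's mouth. Lies knob up on the worktop (this point 44 mm up). Seated, this point is 32 mm above the pot's rim.
- garlic_mid (a point): Centre, half-way up, of the loose whitish-pink garlic bulb that lies near the sink, 60 x 57 mm across and 58 mm tall, standing on its root end; roundish, it can be gripped from above across any direction.
- lemon_mid (a point): Centre of the yellow lemon, 71 x 53 x 51 mm, lying beside the garlic (it may be on either side of it). A bystander.
Not all that is in view belongs to the job. Of the things that look like the part that bears garlic_mid, the largest one is meant.

How it is judged (in metres and radians):
On the way:
1. the garlic bulb is inside the pot (horizontal distance between garlic_mid and pot_mouth below 0.06 m and z of garlic_mid in the frame of pot_mouth below -0.02 m), for 0.2 s.
At the end, for the whole second after the job is handed in: The garlic lies inside the pot (centre within 60 mm of the pot's axis and at least 20 mm below the rim), and the lid is seated on the upright pot: knob up, within 15 mm of the pot's axis, the knob's middle 27 to 36 mm above the rim, lid and pot level within about 6 degrees (all of step 1 and horizontal distance between lid_knob and pot_mouth below 0.015 m and z of lid_knob in the frame of pot_mouth between 0.027 and 0.036 m and angle between each of lid_knob, pot_mouth's own z axis and vertical below 0.1 rad); the robot touches nothing.
It fails at once if the lemon is moved by more than 40 mm (distance of lemon_mid from where it was at the start of the episode above 0.04 m).
It also fails if it takes over 58 s, if anything falls off the work surface, if the arm or the gripper's body presses on something with over 40 N, if the wrist force passes 120 N, or if a joint passes its speed limit or range.

## Robot

A 6-joint arm with a two-finger parallel gripper is mounted at the origin on a cart in front of the work surface, level with it; the furniture and walls round the work are solid. World frame = base frame: x ahead of the robot, y to its left, z up, the work surface at z = 0. Lengths are in mm, angles in rad, forces in N, time in s.
With the tool pointing down it reaches from about 275 to 1000 mm from the base axis. Payload 8.4 kg.
Tool frame: the origin (TCP) lies where the fingers leave the gripper's body, on its centre line; the fingertips stand 73 mm ahead of it and the grasp point (between the pads) lies 54 mm ahead of it (grip_point_offset is the distance from the TCP to the grasp point, in mm); z points along the fingers, y is the direction in which the jaws open and shut (so a half turn about z gives the same grasp; the last joint's range is limited). The gripper opens to 85 mm and grips with 20 to 120 N. Pads are 22 mm wide; open, the fingers measure 114 mm over their backs; the gripper's body (76 mm by 85 mm) begins 54 mm behind the grasp point. The pads swing forward as they close: fully open they stand 13 mm farther back than shut.
Start: joints at [-1.276, 0.353, 1.633, -0, 1.155, -0.002], TCP at [182.787, -597.677, 303.881] pointing down, gripper open.
Joint ranges: [-2.63, 2.63], [-0.92, 2.1], [0.06, 2.66], [-1.3, 4.44], [0, 2.69], [-3.02, 3.02]. Speed limits (rad/s): [2.22, 2.22, 2.79, 3.14, 3.14, 3.14].

## Interface

Orientations are given as [roll, pitch, yaw] about the fixed x, y, z axes, in that order (R = Rz(yaw) Ry(pitch) Rx(roll)).
In Python, from rig import sense, grab_frame, sign_off, grip_point_offset gives the robot as it stands. The module is installed in compiled form; this text tells all that it offers.
- The arm moves only by the tool drive_tool, never from a script. Its argument "targets" is one flat list of numbers, 7 for each row, row after row: the shift along the tool's x, y, z in m, then the turn, a rotation vector about the tool's x, y, z in rad, then the opening, from 0 (shut) to 1 (fully open). In form: [tx, ty, tz, wx, wy, wz, grip, tx, ty, tz, wx, wy, wz, grip, ...]. A call has 1 to 12 rows; each row is the pose to reach, as a shift and turn from the pose commanded when the call began, along the tool's axes at that moment; what a row does not reach only later rows make up. A row lasts 1/12 s, in which the tool goes at most 41.7 mm and 7.16 degrees, less where a joint would pass 70% of its speed; a pose out of reach is approached as far as the arm can. A call with a gripper value outside its range is refused whole. The fingers move at their own pace and stop on an object; "force" is the grip in N (left out, the last holds). Time passes only in rows, so rows that repeat a pose let the fingers close. It gives the time, the measured TCP pose, the force and the opening at its end, in the units of the state.
- sense(): the state, without advancing time (a new reading comes with each control period).
- grab_frame(name): name is "side" or "top"; returns a dict with "color" (480x640x3 uint8, blue, green, red), "vertical_fov" (degrees; the focal length in pixels is half the picture's height over the tangent of half this angle, whatever the lens; pixels are square), "cx", "cy" (the principal point, pixels), "k1" (the pictures are not rectified: a ray, as slopes to the right and down, at radius r is drawn at 1 + k1 r^2 times it, then the intrinsics apply), "world_from_camera" (4x4, takes a point from camera to world coordinates). Camera axes: x right, y down, z forward; pixel columns grow to the right and rows downward; lengths in mm; the calibration is good to about 2 mm. A picture is of the moment at which its call begins. There is no depth.
- sign_off(): hands the job in, once; it reports no verdict.
The state is a dict: "clock": time; "qpos": joint angles; "qvel": joint speeds; "joint_efforts": joint torques, N m; "eef_pos": TCP position; "tcp_rot": TCP orientation; "contact_force": force on the tool from outside, world axes, zero at the start; "wrist_torque": the same for the moment, N m; "opening": opening from 0.0 (shut) to 1.0 (fully open).
Only numpy, scipy, OpenCV 4.12 (cv2) and the standard library are available. Lean on these libraries where they do the work, as an engineer would, in place of code of your own. Each camera call takes 0.05 s, during which the arm holds its last target. There are 200 camera calls.

## Working session

There is one attempt and no reset: what is moved stays moved. The work goes in short steps, Python scripts to look and compute and a tool call to move; the robot and the scene stay as the last step left them, time stands still between calls to the robot, and variables do not carry over. Pictures are saved under pics/ and viewed, about 8 in all and at most 12, crops included, and the job is handed in when it is done.

Besides the shell and the picture viewer there is one more tool, called after ">>>" by a JSON object that holds its "name" and its "arguments", one argument or row to a line. drive_tool: Moves the arm, as the interface text tells. Its arguments: {"type":"object","properties":{"targets":{"type":"array"},"force":{"type":"number"}},"required":["targets"]}

```bash
mkdir -p pics
cat > h.py <<'E'
import numpy as np, cv2
from rig import sense, grab_frame, sign_off, grip_point_offset
def cam(f):
    F=240/np.tan(np.radians(f["vertical_fov"])/2)
    return F,f["cx"],f["cy"],f["k1"],np.array(f["world_from_camera"],float)
def ray(f,u,v):
    F,cx,cy,k,T=cam(f); d=np.array([(u-cx)/F,(v-cy)/F]); s=d.copy()
    for _ in range(30): s=d/(1+k*(s@s))
    return T[:3,3],T[:3,:3]@np.array([s[0],s[1],1])
def at_z(f,u,v,z):
    o,d=ray(f,u,v); return o+d*(z-o[2])/d[2]
def proj(f,p):
    F,cx,cy,k,T=cam(f); c=np.linalg.inv(T)@np.append(p,1); s=c[:2]/c[2]; s=s*(1+k*(s@s)); return s*F+[cx,cy]
E
python3 - <<'E'
from h import *
import pickle
print(sense(),grip_point_offset)
for n in("side","top"):
    f=grab_frame(n);cv2.imwrite(f"pics/{n}0.png",f["color"]);pickle.dump(f,open(n+"0.pkl","wb"));print(n,f["vertical_fov"],f["cx"],f["cy"],f["k1"],np.round(f["world_from_camera"],3))
E
```

```text
{'clock': 0.0, 'qpos': array([-1.27645139e+00,  3.53609474e-01,  1.63412569e+00,  4.15058523e-06,
        1.15517565e+00, -2.41327883e-03]), 'qvel': array([ 0.00072692, -0.00084772, -0.00075926, -0.00109073, -0.0009384 ,
       -0.00105881]), 'joint_efforts': array([ 1.57997434e-03, -6.05245471e+01, -3.42071378e+01, -2.84309016e-05,
        9.27095592e-03, -1.39525972e-05]), 'eef_pos': array([ 182.65079257, -597.33408105,  303.18937473]), 'tcp_rot': array([-3.14027451e+00, -6.97608583e-06,  2.96756529e-01]), 'contact_force': array([-0.15885239, -0.12738357,  0.35208593]), 'wrist_torque': array([ 0.03772613, -0.00273712, -0.01029186]), 'opening': 0.9958519405677434} 53.900000000000006
side 47.46700299247596 326.0883697587714 238.82279197706399 -0.15841855213393413 [[ 9.94000e-01 -7.40000e-02  8.10000e-02  3.65289e+02]
 [-1.09000e-01 -6.59000e-01  7.44000e-01 -6.88669e+02]
 [-2.00000e-03 -7.49000e-01 -6.63000e-01  7.72914e+02]
 [ 0.00000e+00  0.00000e+00  0.00000e+00  1.00000e+00]]
top 56.54338258612425 315.62209402396655 237.268150422809 -0.06864982044596933 [[ 1.010000e-01 -9.720000e-01  2.140000e-01  2.535120e+02]
 [-9.950000e-01 -9.900000e-02  2.000000e-02  5.328800e+01]
 [ 2.000000e-03 -2.150000e-01 -9.770000e-01  1.070631e+03]
 [ 0.000000e+00  0.000000e+00  0.000000e+00  1.000000e+00]]
```

View pics/side0.png

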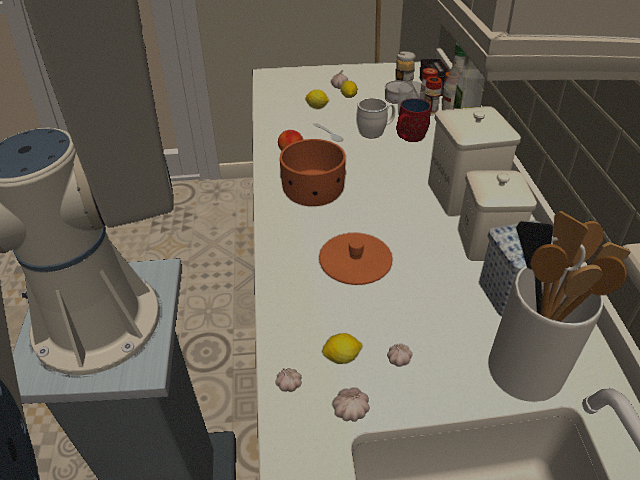

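View pics/top0.png

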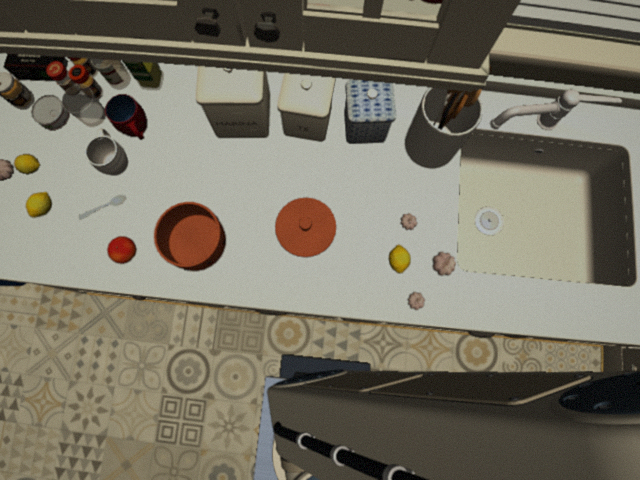

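Side view: the large sink garlic is at (351,404), the lemon at (342,348), the lid knob at (356,250) and the pot rim centre at about (313,157). Top view: garlic (444,263), lemon (400,259), knob (306,224), pot (190,236). The two smaller garlics are decoys.

```bash
cat >> h.py <<'E'
from scipy.optimize import least_squares
def circ(x,y,z,r): 
    a=np.linspace(0,2*np.pi,48,endpoint=False); return np.c_[x+r*np.cos(a),y+r*np.sin(a),np.full(48,z)]
MOD={"pot":[(0,76),(95,76)],"lid":[(12,75),(20,75),(44,15),(53,15)],"garlic":[(3,15),(15,27),(25,29.5),(35,27),(48,12),(58,4)],"lemon":[(2,15),(25,31),(48,15)]}
def hullmask(f,name,p):
    pts=np.array([proj(f,q) for z,r in MOD[name] for q in circ(p[0],p[1],z,r)])
    return cv2.convexHull(pts.astype(np.float32))
def cen(c): m=cv2.moments(c); return np.array([m["m10"]/m["m00"],m["m01"]/m["m00"]]),m["m00"]
def blob(f,seed,kind):
    b,g,r=[f["color"][...,i].astype(int) for i in range(3)]
    m={"terra":(r>1.55*g)&(r>60)&(g<1.9*b+20),"garlic":(r-g>14)|(r<115),"lemon":(r>1.8*b)&(g>1.2*b)}[kind].astype(np.uint8)
    m=cv2.morphologyEx(m,cv2.MORPH_CLOSE,np.ones((5,5)))
    cs,_=cv2.findContours(m,cv2.RETR_EXTERNAL,cv2.CHAIN_APPROX_NONE)
    return cv2.convexHull(max(cs,key=lambda c:cv2.pointPolygonTest(c,seed,True)))
def locate(fs,name,kind,seeds,guess):
    B=[cen(blob(f,s,kind)) for f,s in zip(fs,seeds)]
    res=lambda p,i:cen(hullmask(fs[i],name,p))[0]-B[i][0]
    out={}
    for lab,ids in(("both",range(len(fs))),)+tuple((str(i),[i]) for i in range(len(fs))):
        s=least_squares(lambda p:np.concatenate([res(p,i) for i in ids]),guess,diff_step=1e-3); out[lab]=np.round(s.x,1)
    print(name,out,"area obs/model",[(B[i][1],round(cen(hullmask(fs[i],name,out["both"]))[1])) for i in range(len(fs))])
    return out["both"]
E
python3 - <<'E'
from h import *
import pickle
S,T=[pickle.load(open(n+"0.pkl","rb")) for n in("side","top")]
for n,k,s,t,z in(("pot","terra",(313,180),(190,236),95),("lid","terra",(340,262),(306,235),20),("garlic","garlic",(351,404),(444,263),29),("lemon","lemon",(342,348),(400,259),25)):
    g=at_z(T,*t,z)[:2]; locate([S,T],n,k,[s,t],g)
for nm,s,t in (("knob",(356,245),(306,224)),("garlicL",(351,404),(444,263))):
    a,d=ray(S,*s);b,e=ray(T,*t); M=np.c_[d,-e]; l=np.linalg.lstsq(M,b-a,rcond=None)[0]; print(nm,a+d*l[0],b+e*l[1])
E
```

```text
pot {'both': array([448.9, 375.3]), '0': array([445.2, 382.4]), '1': array([453. , 373.1])} area obs/model [(4015.0, 4017), (3329.5, 4086)]
lid {'both': array([509.5, 101.1]), '0': array([509.6,  99.4]), '1': array([508.9, 102.4])} area obs/model [(2904.0, 3190), (2726.0, 2940)]
garlic {'both': array([ 451.9, -237.9]), '0': array([ 452. , -239.6]), '1': array([ 451.1, -234.8])} area obs/model [(946.0, 1079), (387.0, 477)]
lemon {'both': array([ 451.9, -128.7]), '0': array([ 451.9, -128.9]), '1': array([ 451.8, -128.6])} area obs/model [(854.5, 853), (398.0, 521)]
knob [510.32199682 100.04769021  48.39010177] [507.59143274  99.92148452  47.70611633]
garlicL [ 452.86743651 -237.20770661   21.96380328] [ 452.11852374 -237.26973848   21.83916926]
```

>>> {"name": "drive_tool", "arguments": {
  "targets": [0.363, -0.266, 0.104, 0, 0, -1.274, 1, 0.363, -0.266, 0.104, 0, 0, -1.274, 1, 0.363, -0.266, 0.104, 0, 0, -1.274, 1, 0.363, -0.266, 0.104, 0, 0, -1.274, 1, 0.363, -0.266, 0.104, 0, 0, -1.274, 1, 0.363, -0.266, 0.104, 0, 0, -1.274, 1, 0.363, -0.266, 0.104, 0, 0, -1.274, 1, 0.363, -0.266, 0.104, 0, 0, -1.274, 1, 0.363, -0.266, 0.104, 0, 0, -1.274, 1, 0.363, -0.266, 0.104, 0, 0, -1.274, 1, 0.363, -0.266, 0.104, 0, 0, -1.274, 1, 0.363, -0.266, 0.104, 0, 0, -1.274, 1],
  "force": 40
}}

```text
clock: 1.1
eef_pos: [454.3, -232.4, 198.4]
tcp_rot: [-3.141, -0.002, 1.576]
contact_force: [-0.4, -0.3, -0.2]
opening: 0.997
```

>>> {"name": "drive_tool", "arguments": {
  "targets": [0, 0, 0, 0, 0, 0, 1, 0, 0, 0, 0, 0, 0, 1, 0, 0, 0, 0, 0, 0, 1]
}}

```text
clock: 1.35
eef_pos: [451.6, -238.0, 200.0]
tcp_rot: [-3.141, 0.0, 1.57]
contact_force: [-0.2, -0.0, -0.2]
opening: 0.999
```

>>> {"name": "drive_tool", "arguments": {
  "targets": [0, 0, 0.03, 0, 0, 0, 1, 0, 0, 0.06, 0, 0, 0, 1, 0, 0, 0.085, 0, 0, 0, 1, 0, 0, 0.105, 0, 0, 0, 1, 0, 0, 0.119, 0, 0, 0, 1, 0, 0, 0.119, 0, 0, 0, 1, 0, 0, 0.119, 0, 0, 0, 0.4, 0, 0, 0.119, 0, 0, 0, 0.4, 0, 0, 0.119, 0, 0, 0, 0.4, 0, 0, 0.119, 0, 0, 0, 0.4, 0, 0, 0.119, 0, 0, 0, 0.4, 0, 0, 0.119, 0, 0, 0, 0.4]
}}

```text
clock: 2.35
eef_pos: [452.5, -238.0, 82.7]
tcp_rot: [3.14, 0.002, 1.571]
contact_force: [-3.6, -2.7, 8.4]
opening: 0.639
```

Run:
```python
from h import *
import pickle
f=grab_frame("side");cv2.imwrite("pics/s1.png",cv2.resize(f["color"][290:470,230:470],None,fx=2.5,fy=2.5))
print(sense()["opening"],sense()["eef_pos"])
S,T=[pickle.load(open(n+"0.pkl","rb")) for n in("side","top")]
# pot crops with model rim overlays
out=[]
for f,s in((S,(313,170)),(T,(190,236))):
    im=f["color"][s[1]-60:s[1]+60,s[0]-60:s[0]+60]; im=cv2.resize(im,None,fx=3.3,fy=3.3,interpolation=cv2.INTER_CUBIC)
    for z,r,c in((95,76,(0,255,0)),(0,76,(255,0,0))):
        p=np.array([proj(f,q) for q in circ(448.9,375.3,z,r)])
        cv2.polylines(im,[np.int32((p-[s[0]-60,s[1]-60]+.5)*3.3)],True,c,1)
    out.append(im)
cv2.imwrite("pics/pot.png",np.hstack(out))
```

```text
0.6414695496787629 [ 452.54839458 -237.96166428   82.69183567]
```

View pics/pot.png

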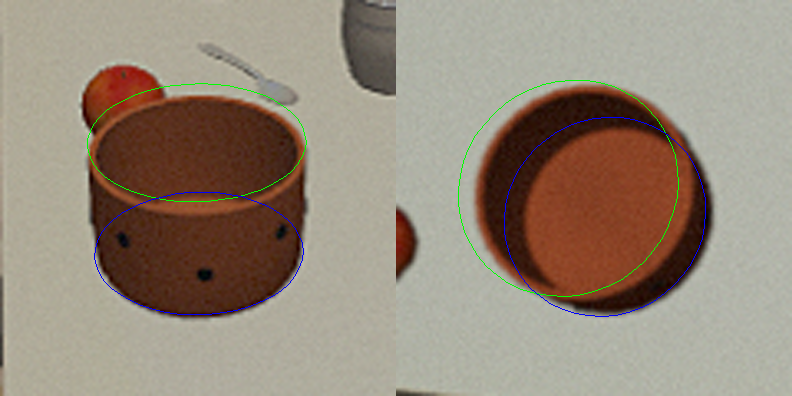

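View pics/s1.png

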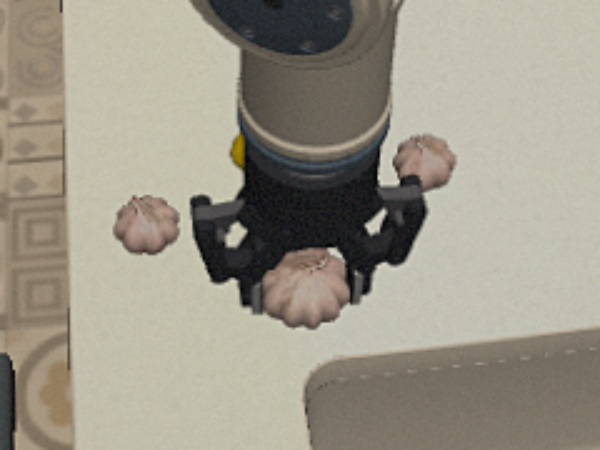

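The pot crop shows my first pot fit was off: the side mask caught the tomato, and the top mask missed shaded clay. The rim centre is at about side (313,157), top (187.7,234.8). The garlic crop shows the bulb held between both pads, with the lemon clear behind. I'll refit the pot.

Run:
```python
from h import *
import h,pickle
S,T=[pickle.load(open(n+"0.pkl","rb")) for n in("side","top")]
print(at_z(S,313,157,95),at_z(T,187.7,234.8,95))
def bl(f,seed,kind):
    b,g,r=[f["color"][...,i].astype(int) for i in range(3)]
    m=(r>1.4*b+5).astype(np.uint8)
    if f is S: m[:142]=0; m[:150,:282]=0
    m=cv2.morphologyEx(m,cv2.MORPH_CLOSE,np.ones((5,5)));m=cv2.morphologyEx(m,cv2.MORPH_OPEN,np.ones((7,7)))
    cs,_=cv2.findContours(m,cv2.RETR_EXTERNAL,cv2.CHAIN_APPROX_NONE)
    c=cv2.convexHull(max(cs,key=lambda c:cv2.pointPolygonTest(c,seed,True)));print(cv2.boundingRect(c));return c
h.blob=bl
p=locate([S,T],"pot","",[(313,180),(190,236)],(470,370))
out=[]
for f,s in((S,(313,170)),(T,(190,236))):
    im=f["color"][s[1]-60:s[1]+60,s[0]-60:s[0]+60]; im=cv2.resize(im,None,fx=3.3,fy=3.3,interpolation=cv2.INTER_CUBIC)
    for z,r,c in((95,76,(0,255,0)),(0,76,(255,0,0)),(95,70,(255,255,0))):
        q=np.array([proj(f,w) for w in circ(*p,z,r)])
        cv2.polylines(im,[np.int32((q-[s[0]-60,s[1]-60]+.5)*3.3)],True,c,1)
    out.append(im)
cv2.imwrite("pics/pot2.png",np.hstack(out))
```

```text
[448.97999428 353.89626355  95.        ] [443.98316911 360.39234296  95.        ]
(280, 142, 65, 64)
(154, 202, 71, 68)
pot {'both': array([448.3, 367.3]), '0': array([447.1, 366.3]), '1': array([449.5, 367.7])} area obs/model [(3648.5, 4060), (3731.0, 4077)]
```

View pics/pot2.png

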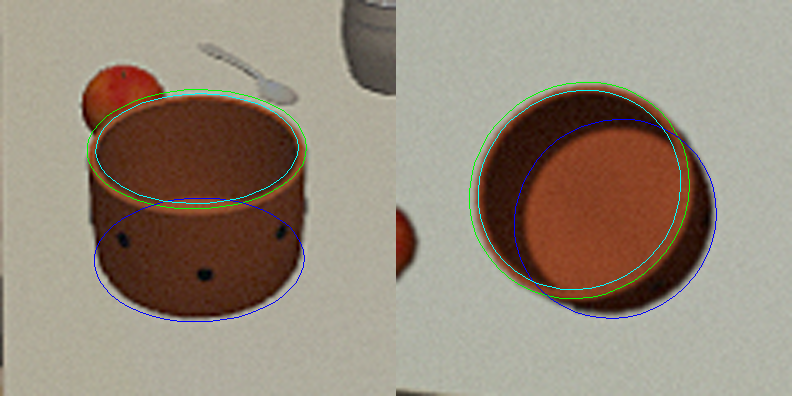

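The refit puts the pot near (448,367). The rim outline in both views sits slightly toward the camera from that, so I'll use (447,362). Lifting and carrying the garlic.

>>> {"name": "drive_tool", "arguments": {
  "targets": [0, 0, -0.03, 0, 0, 0, 0.4, 0, 0, -0.065, 0, 0, 0, 0.4, 0, 0, -0.105, 0, 0, 0, 0.4, 0, 0, -0.145, 0, 0, 0, 0.4, 0.02, 0, -0.15, 0, 0, 0, 0.4, 0.055, 0, -0.15, 0, 0, 0, 0.4, 0.095, 0, -0.15, 0, 0, 0, 0.4, 0.135, 0, -0.15, 0, 0, 0, 0.4, 0.175, 0, -0.15, 0, 0, 0, 0.4, 0.215, 0, -0.15, 0, 0, 0, 0.4, 0.255, 0, -0.15, 0, 0, 0, 0.4, 0.295, 0, -0.15, 0, 0, 0, 0.4]
}}

```text
clock: 3.4
eef_pos: [452.0, 59.6, 232.4]
tcp_rot: [3.139, -0.0, 1.57]
contact_force: [1.4, 0.4, 0.0]
opening: 0.638
```

>>> {"name": "drive_tool", "arguments": {
  "targets": [0.04, 0, 0, 0, 0, 0, 0.4, 0.08, 0, 0, 0, 0, 0, 0.4, 0.12, 0, 0, 0, 0, 0, 0.4, 0.16, 0, 0, 0, 0, 0, 0.4, 0.2, -0.002, 0, 0, 0, 0, 0.4, 0.24, -0.004, 0, 0, 0, 0, 0.4, 0.27, -0.005, 0, 0, 0, 0, 0.4, 0.29, -0.005, 0, 0, 0, 0, 0.4, 0.305, -0.005, 0, 0, 0, 0, 0.4, 0.305, -0.005, 0, 0, 0, 0, 0.4, 0.305, -0.005, 0, 0, 0, 0, 0.4]
}}

```text
clock: 4.32
eef_pos: [447.1, 362.8, 231.4]
tcp_rot: [3.141, -0.0, 1.572]
contact_force: [0.5, 0.0, -0.5]
opening: 0.641
```

Run:
```python
from h import *
print(sense()["opening"],sense()["eef_pos"],sense()["tcp_rot"])
o=[cv2.resize(grab_frame(n)["color"][y:y+200,x:x+200],None,fx=2,fy=2) for n,y,x in(("side",40,200),("top",140,90))]
cv2.imwrite("pics/c1.png",np.hstack(o))
```

```text
0.6407465124365425 [447.07609256 362.81156389 231.4164458 ] [ 3.14109684e+00 -8.43812172e-05  1.57171238e+00]
```

View pics/c1.png

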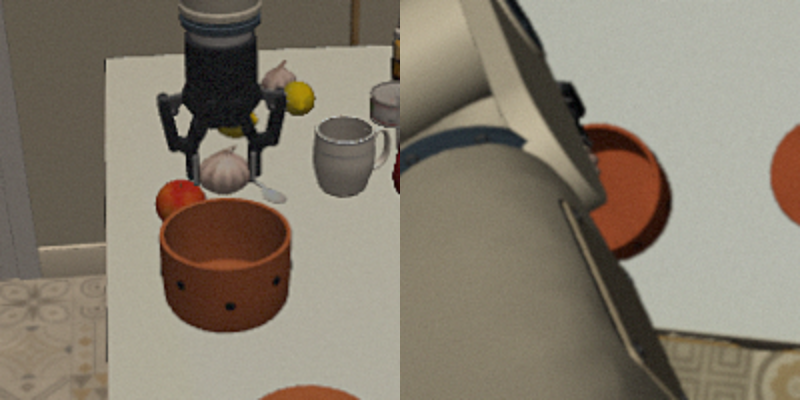

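The garlic is held, column-aligned over the pot (side view garlic x≈313, the same as the rim centre). Lowering and releasing.

>>> {"name": "drive_tool", "arguments": {
  "targets": [0, 0, 0.035, 0, 0, 0, 0.4, 0, 0, 0.065, 0, 0, 0, 0.4, 0, 0, 0.09, 0, 0, 0, 0.4, 0, 0, 0.11, 0, 0, 0, 0.4, 0, 0, 0.122, 0, 0, 0, 0.4, 0, 0, 0.122, 0, 0, 0, 0.4, 0, 0, 0.122, 0, 0, 0, 0.88, 0, 0, 0.122, 0, 0, 0, 0.88, 0, 0, 0.122, 0, 0, 0, 0.88, 0, 0, 0.122, 0, 0, 0, 0.88]
}}

```text
clock: 5.25
eef_pos: [447.7, 363.3, 110.2]
tcp_rot: [3.14, -0.001, 1.571]
contact_force: [-0.0, -0.2, -0.1]
opening: 0.879
```

>>> {"name": "drive_tool", "arguments": {
  "targets": [0, 0, -0.03, 0, 0, 0, 0.88, 0, 0, -0.07, 0, 0, 0, 0.88, 0, 0, -0.11, 0, 0, 0, 0.88, -0.03, 0.007, -0.12, 0, 0, 0, 0.88, -0.07, 0.017, -0.12, 0, 0, 0, 0.88, -0.11, 0.027, -0.12, 0, 0, 0, 0.88, -0.15, 0.037, -0.12, 0, 0, 0, 0.88, -0.19, 0.047, -0.12, 0, 0, 0, 0.88, -0.23, 0.057, -0.12, 0, 0, 0, 0.88, -0.262, 0.062, -0.12, 0, 0, 0, 0.88, -0.262, 0.062, -0.12, 0, 0, 0, 0.88, -0.262, 0.062, -0.12, 0, 0, 0, 0.88]
}}

```text
clock: 6.25
eef_pos: [509.6, 99.4, 229.7]
tcp_rot: [3.14, -0.0, 1.568]
contact_force: [-0.9, 0.8, 0.2]
opening: 0.881
```

Run:
```python
from h import *
import pickle
print(sense()["opening"],sense()["eef_pos"],sense()["tcp_rot"])
o=[]
for n,x,y,p in(("side",230,110,None),("top",130,170,None)):
    f=grab_frame(n);pickle.dump(f,open(n+"1.pkl","wb"))
    im=cv2.resize(f["color"][y:y+160,x:x+200],None,fx=2,fy=2,interpolation=cv2.INTER_CUBIC) if n=="side" else cv2.resize(f["color"][y:y+160,x:x+200],None,fx=2,fy=2,interpolation=cv2.INTER_CUBIC)
    for r,c in((76,(0,255,0)),):
        q=np.array([proj(f,w) for w in circ(447,362,95,r)]);cv2.polylines(im,[np.int32((q-[x,y]+.5)*2)],True,c,1)
    o.append(im)
cv2.imwrite("pics/d1.png",np.hstack(o))
```

```text
0.8811574297327045 [509.59734023  99.39659457 229.73524671] [ 3.14011889e+00 -3.59860059e-04  1.56752206e+00]
```

View pics/d1.png

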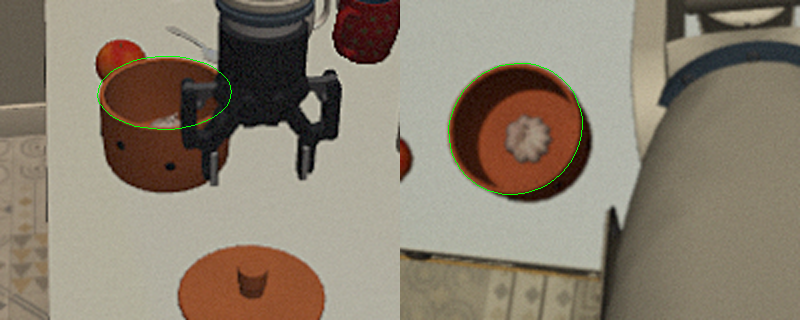

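The garlic is in the pot (top view ≈(394,239)), and the green rim overlay at (447,362) matches both views. Now for the knob.

>>> {"name": "drive_tool", "arguments": {
  "targets": [0.001, 0, 0.035, 0, 0, 0, 0.88, 0.001, 0, 0.07, 0, 0, 0, 0.88, 0.001, 0, 0.1, 0, 0, 0, 0.7, 0.001, 0, 0.12, 0, 0, 0, 0.7, 0.001, 0, 0.131, 0, 0, 0, 0.7, 0.001, 0, 0.131, 0, 0, 0, 0.7, 0.001, 0, 0.131, 0, 0, 0, 0.15, 0.001, 0, 0.131, 0, 0, 0, 0.15, 0.001, 0, 0.131, 0, 0, 0, 0.15, 0.001, 0, 0.131, 0, 0, 0, 0.15, 0.001, 0, 0.131, 0, 0, 0, 0.15, 0.001, 0, 0.131, 0, 0, 0, 0.15],
  "force": 70
}}

```text
clock: 7.35
eef_pos: [510.0, 102.3, 99.6]
tcp_rot: [3.139, -0.001, 1.57]
contact_force: [-1.5, 2.7, 6.8]
opening: 0.328
```

>>> {"name": "drive_tool", "arguments": {
  "targets": [0, 0, 0, 0, 0, 0, 0.15, 0, 0, -0.02, 0, 0, 0, 0.15, 0, 0, -0.05, 0, 0, 0, 0.15, 0, 0, -0.09, 0, 0, 0, 0.15, 0, 0, -0.12, 0, 0, 0, 0.15, 0, 0, -0.13, 0, 0, 0, 0.15, 0, 0, -0.13, 0, 0, 0, 0.15]
}}

```text
clock: 7.93
eef_pos: [510.7, 102.1, 231.3]
tcp_rot: [3.135, -0.001, 1.571]
contact_force: [-0.1, 0.1, -2.4]
opening: 0.33
```

>>> {"name": "drive_tool", "arguments": {
  "targets": [0.025, -0.006, 0, 0, 0, 0, 0.15, 0.06, -0.015, 0, 0, 0, 0, 0.15, 0.1, -0.024, 0, 0, 0, 0, 0.15, 0.14, -0.034, 0, 0, 0, 0, 0.15, 0.18, -0.044, 0, 0, 0, 0, 0.15, 0.215, -0.052, 0, 0, 0, 0, 0.15, 0.24, -0.058, 0, 0, 0, 0, 0.15, 0.255, -0.062, 0, 0, 0, 0, 0.15, 0.261, -0.063, 0, 0, 0, 0, 0.15, 0.261, -0.063, 0, 0, 0, 0, 0.15, 0.261, -0.063, 0, 0, 0, 0, 0.15, 0.261, -0.063, 0, 0, 0, 0, 0.15]
}}

```text
clock: 8.93
eef_pos: [446.1, 361.5, 227.1]
tcp_rot: [-3.141, 0.001, 1.57]
contact_force: [1.0, -0.6, -2.1]
opening: 0.326
```

Run:
```python
from h import *
s=sense();print(s["opening"],s["eef_pos"],s["tcp_rot"])
o=[]
kz=s["eef_pos"][2]-54
for n,x,y in(("side",230,30),("top",110,150)):
    f=grab_frame(n);im=cv2.resize(f["color"][y:y+190,x:x+160],None,fx=2.5,fy=2.5,interpolation=cv2.INTER_CUBIC)
    for z,r,c in((95,76,(0,255,0)),(kz-24-8,75,(255,0,0))):
        q=np.array([proj(f,w) for w in circ(447,362,z,r)]);cv2.polylines(im,[np.int32((q-[x,y]+.5)*2.5)],True,c,1)
    o.append(im)
cv2.imwrite("pics/e1.png",np.hstack(o))
```

```text
0.3263179294899508 [446.13667807 361.48560153 227.13711812] [-3.14059140e+00  1.24230393e-03  1.56998716e+00]
```

View pics/e1.png

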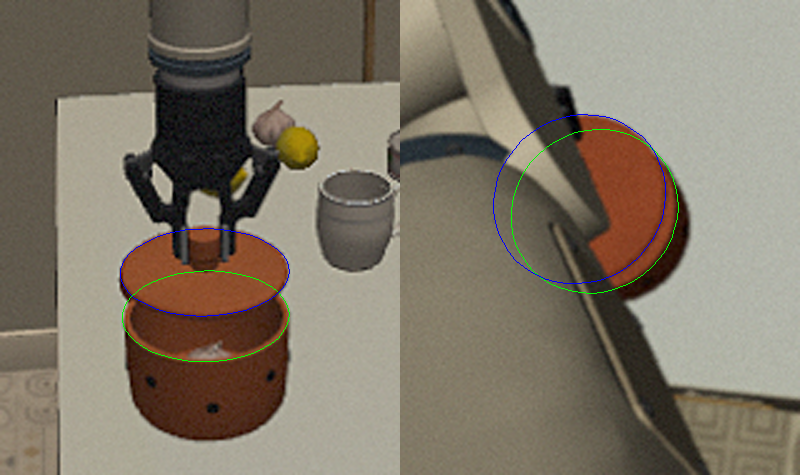

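The lid is level and centred on the blue prediction in the side view, and the rim matches the green one. It should seat at TCP z≈182.6; descending slowly.

>>> {"name": "drive_tool", "arguments": {
  "targets": [0, 0.001, 0.008, 0, 0, 0, 0.15, 0, 0.001, 0.018, 0, 0, 0, 0.15, 0, 0.001, 0.026, 0, 0, 0, 0.15, 0, 0.001, 0.031, 0, 0, 0, 0.15, 0, 0.001, 0.035, 0, 0, 0, 0.15, 0, 0.001, 0.038, 0, 0, 0, 0.15, 0, 0.001, 0.04, 0, 0, 0, 0.15, 0, 0.001, 0.04, 0, 0, 0, 0.15, 0, 0.001, 0.04, 0, 0, 0, 0.15]
}}

```text
clock: 9.78
eef_pos: [447.2, 363.0, 188.0]
tcp_rot: [3.141, -0.0, 1.571]
contact_force: [-0.2, 0.9, -2.6]
opening: 0.328
```

>>> {"name": "drive_tool", "arguments": {
  "targets": [0, 0, 0.001, 0, 0, 0, 0.15, 0, 0, 0.002, 0, 0, 0, 0.15, 0, 0, 0.003, 0, 0, 0, 0.15, 0, 0, 0.004, 0, 0, 0, 0.15, 0, 0, 0.004, 0, 0, 0, 0.15, 0, 0, 0.004, 0, 0, 0, 0.15]
}}

```text
clock: 10.28
eef_pos: [447.1, 362.8, 183.8]
tcp_rot: [-3.142, 0.0, 1.571]
contact_force: [0.0, 1.1, -2.5]
opening: 0.325
```

>>> {"name": "drive_tool", "arguments": {
  "targets": [0, 0, 0.001, 0, 0, 0, 0.15, 0, 0, 0.002, 0, 0, 0, 0.15, 0, 0, 0.002, 0, 0, 0, 0.15, 0, 0, 0.002, 0, 0, 0, 0.15]
}}

```text
clock: 10.62
eef_pos: [447.2, 362.9, 182.6]
tcp_rot: [3.141, -0.0, 1.571]
contact_force: [-1.7, -1.6, 6.5]
opening: 0.329
```

Contact came at exactly the expected height (force went from −2.5 to +6.5 N). Releasing and lifting off.

>>> {"name": "drive_tool", "arguments": {
  "targets": [0, 0, 0, 0, 0, 0, 0.6, 0, 0, 0, 0, 0, 0, 0.7, 0, 0, 0, 0, 0, 0, 0.7, 0, 0, 0, 0, 0, 0, 0.7, 0, 0, -0.01, 0, 0, 0, 0.7, 0, 0, -0.04, 0, 0, 0, 0.7, 0, 0, -0.08, 0, 0, 0, 0.7, -0.04, 0, -0.1, 0, 0, 0, 0.7, -0.08, 0, -0.1, 0, 0, 0, 0.7, -0.12, 0, -0.1, 0, 0, 0, 0.7, -0.16, 0, -0.1, 0, 0, 0, 0.7, -0.2, 0, -0.1, 0, 0, 0, 0.7]
}}

```text
clock: 11.62
eef_pos: [446.8, 161.3, 282.9]
tcp_rot: [3.14, -0.0, 1.571]
contact_force: [0.3, 0.2, -0.4]
opening: 0.698
```

>>> {"name": "drive_tool", "arguments": {
  "targets": [-0.02, 0, 0, 0, 0, 0, 0.7, -0.02, 0, 0, 0, 0, 0, 0.7, -0.02, 0, 0, 0, 0, 0, 0.7, -0.02, 0, 0, 0, 0, 0, 0.7]
}}

```text
clock: 11.95
eef_pos: [447.4, 143.3, 282.5]
tcp_rot: [3.141, -0.001, 1.57]
contact_force: [0.1, 0.6, -0.9]
opening: 0.7
```

Run:
```python
from h import *
import pickle
s=sense();print(s["eef_pos"],s["contact_force"],s["clock"])
o=[]
for n,x,y in(("side",230,100),("top",110,150)):
    f=grab_frame(n);pickle.dump(f,open(n+"2.pkl","wb"));im=cv2.resize(f["color"][y:y+160,x:x+160],None,fx=2.5,fy=2.5,interpolation=cv2.INTER_CUBIC)
    for z,r,c in((103,75,(0,255,0)),(137,15,(255,0,0))):
        q=np.array([proj(f,w) for w in circ(447,362,z,r)]);cv2.polylines(im,[np.int32((q-[x,y]+.5)*2.5)],True,c,1)
    o.append(im)
cv2.imwrite("pics/f1.png",np.hstack(o))
S,T=[pickle.load(open(n+"2.pkl","rb")) for n in("side","top")]
locate([S,T],"lemon","lemon",[(342,348),(400,259)],(452,-129))
```

```text
[447.43547329 143.28562951 282.46730824] [ 0.14034551  0.57006842 -0.92144724] 11.95
lemon {'both': array([ 451.9, -128.7]), '0': array([ 451.9, -128.8]), '1': array([ 451.8, -128.4])} area obs/model [(854.0, 853), (400.0, 521)]
```

View pics/f1.png

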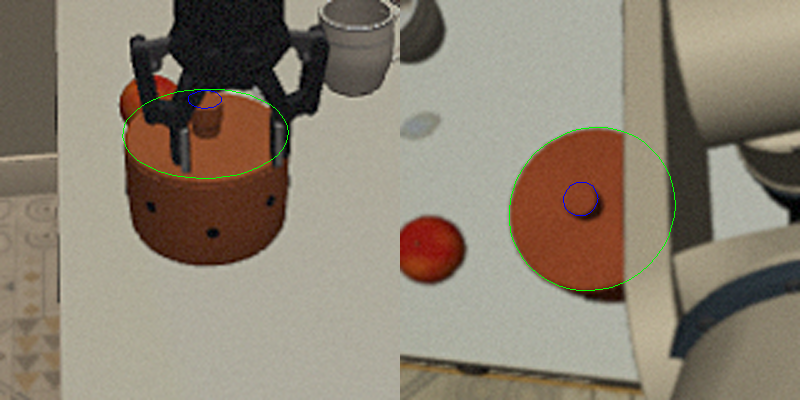

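The lid sits level and flush on the rim in both views. The flange and knob match the seated model, the lemon is unmoved, and the gripper is well clear.

```bash
python3 -c "from rig import sign_off;print(sign_off())"
```

```text
the job is handed in; nothing more can be done
None
```

The large garlic bulb near the sink is in the terracotta pot and the lid is on, knob up. I handed the job in at about 12 s on the robot's clock; `sign_off()` gave no verdict.

- **Garlic:** the top view after release showed it on the pot's floor, well inside the mouth.
- **Lid:** it touched down with the TCP at z = 182.6 mm, the height worked out beforehand for fully seated. In the last pictures of both cameras, the flange and knob match the outlines of a seated, level lid at (447, 362) mm. The gripper hides part of the rim in the side view, and the arm hides part in the top view.
- **Lemon:** its measured position is the same before and after, (451.9, −128.7) mm.
- **Arm:** it ended clear of everything, with the wrist force near zero.

**Failed check:** my first pot position, (449, 375) mm, was wrong because the tomato and shaded clay upset the image mask. The refit gave (448, 367) mm. I set the final (447, 362) mm by comparing the rim outlines by eye, and the later overlays matched it.

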